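# Find the parts case that rattles

### The arm

A 7-joint arm with a two-finger parallel gripper is mounted at the origin on the work surface. World frame = base frame: x ahead of the robot, y to its left, z up, the work surface at z = 0. Lengths are in m, angles in rad, forces in N, time in s.
With the tool pointing down it reaches from about 0.4 to 0.85 m from the base axis. Payload 10.4 kg.
Tool frame: the origin (TCP) lies midway between the tips of the shut fingers; the grasp point (between the pads) lies 19 mm behind it; z points along the fingers, y is the line along which they close (so a half turn about z gives the same grasp; the last joint's range is limited). The gripper opens to 87 mm and grips with 3 to 60 N. Pads are 19 mm wide; open, the fingers measure 117 mm over their backs; the gripper's body (75 mm by 190 mm) begins 51 mm behind the grasp point.
Start: joints at [1.095, 0.332, -0.065, 1.46, 0.022, 1.35, -0.088], TCP at [0.273, -0.562, 0.223] pointing down, gripper open.
Joint ranges: [-2.6, 2.6], [-0.5, 2.12], [-1.47, 1.34], [0.16, 2.42], [-1.27, 4.41], [0.06, 2.06], [-2.6, 2.6]. Speed limits (rad/s): [2.22, 2.22, 2.79, 2.79, 3.14, 3.14, 3.14].

### API

Orientations are given as a unit quaternion [w, x, y, z].
In Python, from workcell import sense, camera, job_done gives the robot as it stands.
- The arm moves only by the shell command python3 -m pendant 'ROWS' [OPENING] [FORCE]. ROWS is JSON, a list of rows, each a list of 2 entries, a list of its own where there are three numbers: the shift along the tool's x, y, z in units of 50 mm (1.0 is 50 mm), then the turn, a rotation vector about the tool's x, y, z in units of 5 degrees (1.0 is 5 degrees). A call has 1 to 8 rows; each row shifts and turns the commanded pose from where the row before left it, along the tool's axes as they then stand; what a row does not reach is not made up. A row lasts 1/10 s, in which the tool goes at most 50 mm and 8.59 degrees, less where a joint would pass 70% of its speed; a pose out of reach is approached as far as the arm can. A call is refused whole if a number of a shift passes 1 or a number of a turn 1, either way. A call with a gripper value outside its range is refused whole. OPENING is the closure, from 0 (fully open) to 1 (shut), set as the call begins (- or left out, the last holds). The fingers move at their own pace and stop on an object; FORCE is the grip in N (left out, the last holds). Time passes only in rows, so rows that do not move let the fingers close. It gives the time, the measured TCP pose, the force, the opening and the grip force at its end, in the units of the state.
- sense(): the state, without advancing time (a new reading comes with each control period).
- camera(name): name is "scene" or "top" or "wrist"; returns a dict with "pixels" (420x560x3 uint8, red, green, blue), "range_z" (420x560 float32, m along the optical axis (not along the pixel's ray), 0 where there is no reading), "fx", "fy", "cx", "cy" (pixels), "R" (3x3) and "t" (3): a world point X has camera coordinates R X + t; the wrist camera has in their place "tool_from_camera" (4x4, takes a point from camera to tool coordinates, whose origin is the TCP and whose axes are the flange's). Camera axes: x right, y down, z forward; pixel columns grow to the right and rows downward; lengths in m; the calibration is good to about 2 mm. A picture is of the moment at which its call begins: read the wrist's pose just before it.
- job_done(): hands the job in; it is judged then, once.
The state is a dict: "clock": time; "joints": joint angles; "joint_velocities": joint speeds; "effort": joint torques, N m; "ee_pos": TCP position; "ee_rot": TCP orientation; "wrist_force": force on the tool from outside, world axes, zero at the start; "ft_torque": the same for the moment, N m; "opening": finger opening in m; "finger_force": force on a finger pad.
Only numpy, scipy, OpenCV 4.12 (cv2) and the standard library are available. Lean on these libraries where they do the work, as an engineer would, in place of code of your own. Each camera call takes 0.05 s, during which the arm holds its last target. There are 200 camera calls.

### The job

One of the three sealed parts cases in the plywood rack has something loose inside. Lift them by their carry bars and shake them briskly back and forth lengthways until you find the one that rattles, putting any quiet one back standing in a bay of the rack and leaving the other things on the bench alone. Present the rattling case: finish while still holding it by hand, upright and still in the air over the middle of the rubber mat, a good hand's width above it and touching nothing else.

Things in the scene. Friction and masses are not known exactly. Their poses are not given: they have to be found in the camera images.
- rack: fixed plywood rack, 160 (x) x 320 (y), floor 12 above the bench, three bays side by side along its y with centres at y = +100, 0, -100; each bay is 136 long in x and 80 wide in y, between rails that rise 24 above the floor (36 above the bench) and end strips 12 above the floor. Origin: centre of the underside, at bench level
- mat: fixed black rubber mat, 160 x 160 x 3, flat on the bench; the place to present the case is above its middle. Origin: centre of the underside, at bench level
- case_a: sealed black parts case, 120 long (its x) x 56 (y) x 70 high, plus carry bar; all three look alike. Empty 0.2 to 0.55 kg, so weight tells little. One of the three, drawn anew each time, holds a loose 38 mm steel ball, about 0.22 kg, free to roll 36 either way along x, 4 along y: it knocks on the end walls when shaken along x. Origin: centre of underside. Starts in bay y = +100
- case_b: sealed black parts case, 120 long (its x) x 56 (y) x 70 high, plus carry bar; all three look alike. Empty 0.2 to 0.55 kg, so weight tells little. One of the three, drawn anew each time, holds a loose 38 mm steel ball, about 0.22 kg, free to roll 36 either way along x, 4 along y: it knocks on the end walls when shaken along x. Origin: centre of underside. Starts in bay y = 0
- case_c: sealed black parts case, 120 long (its x) x 56 (y) x 70 high, plus carry bar; all three look alike. Empty 0.2 to 0.55 kg, so weight tells little. One of the three, drawn anew each time, holds a loose 38 mm steel ball, about 0.22 kg, free to roll 36 either way along x, 4 along y: it knocks on the end walls when shaken along x. Origin: centre of underside. Starts in bay y = -100
- case_a_grip (a point): middle of the carry bar on top of case_a, 100 above its underside: a bar along its x, 86 long, 14 wide (y), 18 high, 21 clear above the lid, legs 38 either side of the middle. Axes as the case's. Shaken by brisk 90 strokes along x (0.8 m/s) with 0.3 s stops, the wrist moment about the case's y scatters in the stops by about 0.055 N m rms if quiet, 0.1 or more with the ball
- case_b_grip (a point): middle of the carry bar on top of case_b, 100 above its underside: a bar along its x, 86 long, 14 wide (y), 18 high, 21 clear above the lid, legs 38 either side of the middle. Axes as the case's. Shaken by brisk 90 strokes along x (0.8 m/s) with 0.3 s stops, the wrist moment about the case's y scatters in the stops by about 0.055 N m rms if quiet, 0.1 or more with the ball
- case_c_grip (a point): middle of the carry bar on top of case_c, 100 above its underside: a bar along its x, 86 long, 14 wide (y), 18 high, 21 clear above the lid, legs 38 either side of the middle. Axes as the case's. Shaken by brisk 90 strokes along x (0.8 m/s) with 0.3 s stops, the wrist moment about the case's y scatters in the stops by about 0.055 N m rms if quiet, 0.1 or more with the ball
- spanner: bystander: steel open-ended spanner lying on the bench beyond the rack or mat, 170 long along its x. Origin: underside
- bin: bystander: blue open plastic bin of steel parts, 80 x 130 x 60. Origin: centre of the underside
- can: bystander: plain metal can, 66 diameter, 100 high. Origin: centre of the underside
There are look-alikes about, which are no part of the job. Leave any green look-alike of the case_a alone. Leave any yellow look-alike of the case_b alone.

How it is judged:
On the way, in this order (a step that is already met when the one before it is completed fails the run):
1. the loose thing in its lifted, gripped case is thrown to the case's +x end (((distance between slug_c0 and case_a_grip below 0.095 m and z of case_a in the frame of rack above 0.03 m and contact force between the fingers and case_a above 1 N and x of slug_c0 in the frame of case_a above 0.022 m) or (distance between slug_c0 and case_b_grip below 0.095 m and z of case_b in the frame of rack above 0.03 m and contact force between the fingers and case_b above 1 N and x of slug_c0 in the frame of case_b above 0.022 m) or (distance between slug_c0 and case_c_grip below 0.095 m and z of case_c in the frame of rack above 0.03 m and contact force between the fingers and case_c above 1 N and x of slug_c0 in the frame of case_c above 0.022 m))).
2. the loose thing in its lifted, gripped case is thrown to the case's -x end (((distance between slug_c0 and case_a_grip below 0.095 m and z of case_a in the frame of rack above 0.03 m and contact force between the fingers and case_a above 1 N and x of slug_c0 in the frame of case_a below -0.022 m) or (distance between slug_c0 and case_b_grip below 0.095 m and z of case_b in the frame of rack above 0.03 m and contact force between the fingers and case_b above 1 N and x of slug_c0 in the frame of case_b below -0.022 m) or (distance between slug_c0 and case_c_grip below 0.095 m and z of case_c in the frame of rack above 0.03 m and contact force between the fingers and case_c above 1 N and x of slug_c0 in the frame of case_c below -0.022 m))).
3. the loose thing in its lifted, gripped case is thrown to the case's +x end (((distance between slug_c0 and case_a_grip below 0.095 m and z of case_a in the frame of rack above 0.03 m and contact force between the fingers and case_a above 1 N and x of slug_c0 in the frame of case_a above 0.022 m) or (distance between slug_c0 and case_b_grip below 0.095 m and z of case_b in the frame of rack above 0.03 m and contact force between the fingers and case_b above 1 N and x of slug_c0 in the frame of case_b above 0.022 m) or (distance between slug_c0 and case_c_grip below 0.095 m and z of case_c in the frame of rack above 0.03 m and contact force between the fingers and case_c above 1 N and x of slug_c0 in the frame of case_c above 0.022 m))).
At the end, for the whole second after the job is handed in: the case with the ball is held by the fingers, underside over 60 mm above the bench, within 60 mm of the mat's middle seen from above and 0.3 rad of upright, under 0.05 m/s, touching nothing else; the quiet two stand (within 0.1 rad) on the floor of the rack's bays, let go, at rest (((distance between slug_c0 and case_a_grip below 0.095 m and contact force between the fingers and case_a above 1 N and horizontal distance between case_a and mat below 0.06 m and height (world z) of case_a above 0.06 m and angle between case_a's own z axis and vertical below 0.3 rad and linear speed of case_a below 0.05 m/s and contact force between case_a and rack below 0.05 N and contact force between case_a and mat below 0.05 N and (z of case_b in the frame of rack between 0.006 and 0.018 m and angle between case_b's own z axis and vertical below 0.1 rad and x of case_b in the frame of rack between -0.02 and 0.02 m and y of case_b in the frame of rack between -0.125 and 0.125 m and linear speed of case_b below 0.03 m/s and contact force between the fingers and case_b below 0.05 N) and (z of case_c in the frame of rack between 0.006 and 0.018 m and angle between case_c's own z axis and vertical below 0.1 rad and x of case_c in the frame of rack between -0.02 and 0.02 m and y of case_c in the frame of rack between -0.125 and 0.125 m and linear speed of case_c below 0.03 m/s and contact force between the fingers and case_c below 0.05 N)) or (distance between slug_c0 and case_b_grip below 0.095 m and contact force between the fingers and case_b above 1 N and horizontal distance between case_b and mat below 0.06 m and height (world z) of case_b above 0.06 m and angle between case_b's own z axis and vertical below 0.3 rad and linear speed of case_b below 0.05 m/s and contact force between case_b and rack below 0.05 N and contact force between case_b and mat below 0.05 N and (z of case_a in the frame of rack between 0.006 and 0.018 m and angle between case_a's own z axis and vertical below 0.1 rad and x of case_a in the frame of rack between -0.02 and 0.02 m and y of case_a in the frame of rack between -0.125 and 0.125 m and linear speed of case_a below 0.03 m/s and contact force between the fingers and case_a below 0.05 N) and (z of case_c in the frame of rack between 0.006 and 0.018 m and angle between case_c's own z axis and vertical below 0.1 rad and x of case_c in the frame of rack between -0.02 and 0.02 m and y of case_c in the frame of rack between -0.125 and 0.125 m and linear speed of case_c below 0.03 m/s and contact force between the fingers and case_c below 0.05 N)) or (distance between slug_c0 and case_c_grip below 0.095 m and contact force between the fingers and case_c above 1 N and horizontal distance between case_c and mat below 0.06 m and height (world z) of case_c above 0.06 m and angle between case_c's own z axis and vertical below 0.3 rad and linear speed of case_c below 0.05 m/s and contact force between case_c and rack below 0.05 N and contact force between case_c and mat below 0.05 N and (z of case_a in the frame of rack between 0.006 and 0.018 m and angle between case_a's own z axis and vertical below 0.1 rad and x of case_a in the frame of rack between -0.02 and 0.02 m and y of case_a in the frame of rack between -0.125 and 0.125 m and linear speed of case_a below 0.03 m/s and contact force between the fingers and case_a below 0.05 N) and (z of case_b in the frame of rack between 0.006 and 0.018 m and angle between case_b's own z axis and vertical below 0.1 rad and x of case_b in the frame of rack between -0.02 and 0.02 m and y of case_b in the frame of rack between -0.125 and 0.125 m and linear speed of case_b below 0.03 m/s and contact force between the fingers and case_b below 0.05 N)))); the arm keeps its last pose, push and grip.
It fails at once if the spanner is disturbed (moved over 40 mm) (distance of spanner from where it was at the start of the episode above 0.04 m).
It fails at once if the bin is disturbed (moved over 40 mm) (distance of bin from where it was at the start of the episode above 0.04 m).
It fails at once if the can is disturbed (moved over 40 mm) (distance of can from where it was at the start of the episode above 0.04 m).
It also fails if it takes over 72 s, if anything falls off the work surface, if the arm or the gripper's body presses on something with over 40 N, if the wrist force passes 120 N, or if a joint passes its speed limit or range.

## Working session

There is one attempt and no reset: what is moved stays moved. The work goes in short steps, Python scripts to look and compute and a shell command to move; the robot and the scene stay as the last step left them, time stands still between calls to the robot, and variables do not carry over. Pictures are saved under pics/ and viewed, at most 10 in all, crops included, and the job is handed in when it is done.

```bash
mkdir -p pics; ls
cat > h.py <<'E'
import numpy as np, cv2
from workcell import sense, camera, job_done
def px2w(c,u,v,z=None):
    u=int(u);v=int(v)
    if z is None:
        d=c["range_z"][v-1:v+2,u-1:u+2]; d=np.median(d)
        p=np.array([(u-c["cx"])/c["fx"]*d,(v-c["cy"])/c["fy"]*d,d])
        return c["R"].T@(p-c["t"])
def cloud(c):
    d=c["range_z"];v,u=np.indices(d.shape)
    p=np.stack([(u-c["cx"])/c["fx"]*d,(v-c["cy"])/c["fy"]*d,d],-1)
    w=(p-c["t"])@c["R"]; w[d==0]=np.nan
    return w
E
python3 - <<'E'
from h import *
s=sense();print(s)
for n in("scene","top"):
    c=camera(n);cv2.imwrite(f"pics/{n}0.png",c["pixels"][:,:,::-1]); np.savez(f"{n}0.npz",**c)
E
```

```text
pics
{'clock': 0.0, 'joints': array([ 1.09540785,  0.33285479, -0.06471862,  1.46091482,  0.02162514,
        1.34986678, -0.08850102]), 'joint_velocities': array([ 0.00011091,  0.00086744, -0.00097551, -0.00024556, -0.00236948,
        0.00105062,  0.00054242]), 'effort': array([ 5.64510483e-04, -6.23254681e+01,  2.53115228e-02, -3.89888334e+01,
       -6.12652232e-02,  3.98827856e-02,  1.15719486e-04]), 'ee_pos': array([ 0.27326111, -0.56169292,  0.22177729]), 'ee_rot': array([-6.46408754e-04,  9.74477101e-01,  2.24485913e-01, -1.89488078e-04]), 'wrist_force': array([ 0.3503146 ,  0.08691965, -0.05079743]), 'ft_torque': array([-0.03886726, -0.09786817,  0.01092051]), 'finger_force': 0.0, 'opening': 0.08714680293883667}
```

View pics/scene0.png

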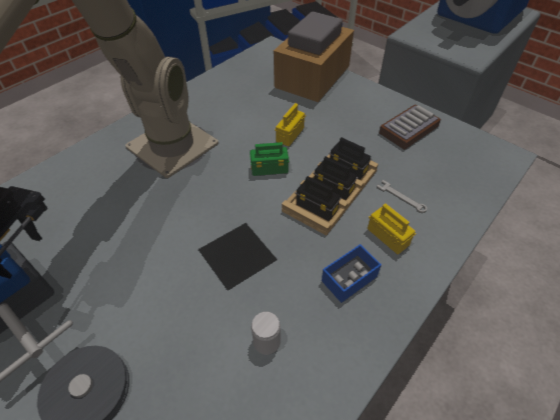

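View pics/top0.png

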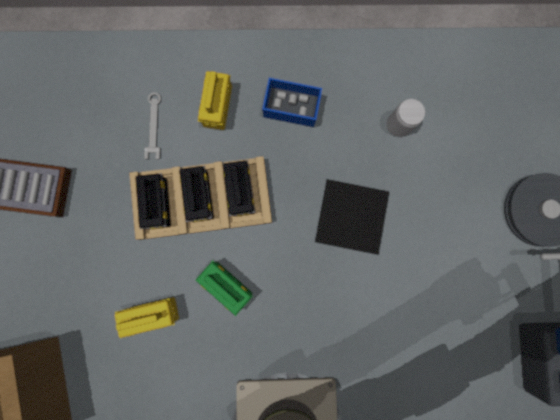

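The scene shows three black cases in the plywood rack at top pixels (152,200), (196,193) and (238,187). The look-alikes are yellow at (215,100) and (145,317) and green at (223,287). The mat is at (352,216), the can at (410,113), the bin at (292,102) and the spanner at (153,125). I choose the black ones in the rack, then measure and check in a crop.

Run:
```python
from h import *
c=dict(np.load("top0.npz")); w=cloud(c); rgb=c["pixels"].astype(int)
print(c["fx"], c["range_z"][216,352])
def rect(m):
    p=w[m][:,:2]; r=cv2.minAreaRect((p*1000).astype(np.float32)); return r,len(p),np.nanmean(w[m],0)
U=np.indices(rgb.shape[:2])
for u,v in((152,200),(196,193),(238,187)):
    m=(abs(U[1]-u)<24)&(abs(U[0]-v)<38)&(rgb.sum(2)<200)
    for lo,hi in((.105,.14),(.075,.095)):
        mm=m&(w[...,2]>lo)&(w[...,2]<hi); print(u,lo,rect(mm))
m=(abs(U[1]-352)<50)&(abs(U[0]-216)<50)&(rgb.sum(2)<150)&(w[...,2]<.03)
print("mat",rect(m))
m=(U[1]>120)&(U[1]<280)&(U[0]>145)&(U[0]<250)&(rgb[...,0]-rgb[...,2]>25)&(w[...,2]>.004)&(w[...,2]<.05)
print("rack",rect(m))
for n,u,v in(("bin",292,102),("can",410,113),("spanner",153,125),("y1",215,100),("y2",145,317),("g",223,287)): print(n,px2w(c,u,v).round(3))
cv2.imwrite("pics/crop.png",cv2.resize(c["pixels"][145:250,115:285,::-1],None,fx=4,fy=4,interpolation=2))
```

```text
389.8610477213967 0.95818347
152 0.105 (((533.78515625, 297.635498046875), (85.14105224609375, 15.454931259155273), 4.226285934448242), 336, array([0.53309626, 0.29565901, 0.11866951]))
152 0.075 (((534.5179443359375, 295.86505126953125), (120.44771575927734, 55.68204116821289), 5.387051582336426), 943, array([0.53177449, 0.29074217, 0.08148014]))
196 0.105 (((548.7734985351562, 197.31382751464844), (85.00811767578125, 14.828543663024902), 7.135056495666504), 303, array([0.54826718, 0.19618978, 0.11929075]))
196 0.075 (((548.5753784179688, 196.25250244140625), (118.3499755859375, 55.16229248046875), 7.16994571685791), 961, array([0.54595504, 0.19307467, 0.08154877]))
238 0.105 (((560.2138061523438, 98.55847930908203), (85.69818878173828, 14.215509414672852), 6.823719501495361), 276, array([0.55941941, 0.09787076, 0.1199603 ]))
238 0.075 (((559.8494873046875, 98.11865234375), (119.04100036621094, 57.227848052978516), 6.324119567871094), 1008, array([0.55689645, 0.09686904, 0.08152653]))
mat (((494.0669860839844, -171.95156860351562), (156.08070373535156, 156.01077270507812), 77.63624572753906), 3937, array([ 0.49330717, -0.1715203 ,  0.00303198]))
rack (((547.3445434570312, 193.11769104003906), (165.30975341796875, 320.23553466796875), 6.060316562652588), 4393, array([0.53503723, 0.17827305, 0.02570288]))
bin [ 0.774 -0.03   0.036]
can [ 0.719 -0.295  0.101]
spanner [0.731 0.315 0.006]
y1 [0.768 0.151 0.07 ]
y2 [0.283 0.294 0.107]
g [0.34  0.131 0.097]
```

View pics/crop.png

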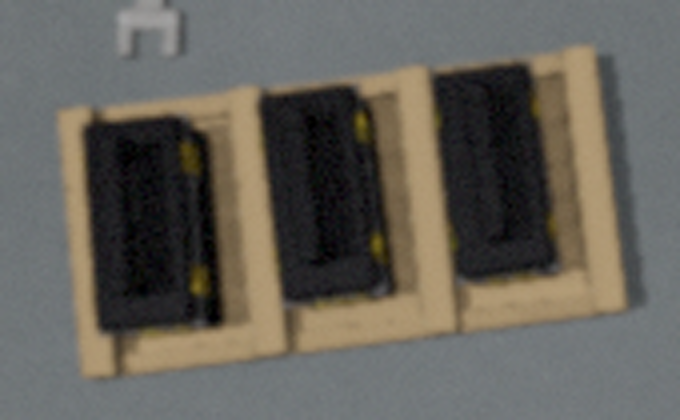

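The crop shows three black cases with bars lengthways along the bays (crop pixels about (145,225), (320,195), (495,170)), so these are the targets. The rack yaw is about 6.3°.

```bash
cat >> h.py <<'E'
from scipy.spatial.transform import Rotation as Ro
def todo(x,y,z,yaw=6.5):
    s=sense();q=s["ee_rot"];R=Ro.from_quat([q[1],q[2],q[3],q[0]])
    T=Ro.from_euler("z",yaw,degrees=True)*Ro.from_euler("x",180,degrees=True)
    d=R.inv().apply(np.array([x,y,z])-s["ee_pos"])/.05
    print("t",round(s["clock"],2),"pos",s["ee_pos"].round(4),"shift units",d.round(2),"after-turn",(T.inv().apply(np.array([x,y,z])-s["ee_pos"])/.05).round(2),"turn/5deg",((R.inv()*T).as_rotvec(degrees=True)/5).round(2),"F",s["wrist_force"].round(2),"M",s["ft_torque"].round(3),"op",round(float(s["opening"]),4),round(float(s["finger_force"]),1))
E
python3 -m pendant '[[[0,0,-0.5],[0,0,1]],[[0,0,-0.5],[0,0,1]],[[0,0,-0.5],[0,0,1]],[[0,0,0],[0,0,1]],[[0,0,0],[0,0,0]]]' 0; python3 -c "
from h import *
todo(.560,.0985,.25)"
```

```text
clock: 0.6
ee_pos: [0.2735, -0.5621, 0.2978]
ee_rot: [0.0, 0.999, 0.051, 0.0]
wrist_force: [-0.7, -0.5, -0.9]
opening: 0.0867
finger_force: 0.0
t 0.6 pos [ 0.2735 -0.5621  0.2978] shift units [  7.05 -12.56   0.95] after-turn [  7.19 -12.48   0.96] turn/5deg [ 0.01 -0.   -0.13] F [-0.66 -0.55 -0.93] M [ 0.001 -0.003 -0.003] op 0.0867 0.0
```

```bash
python3 -m pendant '[[[0.44,-0.78,0],[0,0,-0.13]],[[0.44,-0.78,0],[0,0,0]],[[0.44,-0.78,0],[0,0,0]],[[0.44,-0.78,0],[0,0,0]],[[0.44,-0.78,0],[0,0,0]],[[0.44,-0.78,0],[0,0,0]],[[0.44,-0.78,0],[0,0,0]],[[0.44,-0.78,0],[0,0,0]]]'; python3 -m pendant '[[[0.44,-0.78,0],[0,0,0]],[[0.44,-0.78,0],[0,0,0]],[[0.44,-0.78,0],[0,0,0]],[[0.44,-0.78,0],[0,0,0]],[[0.44,-0.78,0],[0,0,0]],[[0.44,-0.78,0],[0,0,0]],[[0.2,-0.3,0],[0,0,0]],[[0,0,0],[0,0,0]]]';  python3 -c "
from h import *
todo(.560,.0985,.093); print(sense()['joints'])"
```

```text
clock: 1.4
ee_pos: [0.4129, -0.2301, 0.2967]
ee_rot: [-0.0, 0.998, 0.059, -0.001]
wrist_force: [1.2, -0.0, 0.2]
opening: 0.0872
finger_force: 0.0
clock: 2.2
ee_pos: [0.5253, 0.0349, 0.2964]
ee_rot: [-0.001, 0.998, 0.061, -0.001]
wrist_force: [-0.4, -0.7, 0.1]
opening: 0.0868
finger_force: 0.0
t 2.2 pos [0.5253 0.0349 0.2964] shift units [ 0.85 -1.17  4.07] after-turn [ 0.83 -1.19  4.07] turn/5deg [-0.02  0.02  0.11] F [-0.4  -0.74  0.07] M [-0.011  0.088 -0.075] op 0.0868 0.0
[ 0.39421706  0.12802738 -0.59660163  1.57371583  0.07050755  1.46359211
 -1.65412135]
```

```bash
python3 -m pendant '[[[0.42,-0.6,0.3],[0,0,0.1]],[[0.42,-0.58,0.5],[0,0,0]],[[0,0,0.6],[0,0,0]],[[0,0,0.6],[0,0,0]],[[0,0,0.4],[0,0,0]],[[0,0,0],[0,0,0]]]';  python3 -c "
from h import *
todo(.560,.0985,.093)"
```

```text
clock: 2.8
ee_pos: [0.5586, 0.093, 0.1741]
ee_rot: [0.001, 0.999, 0.053, -0.003]
wrist_force: [-1.1, -1.0, -0.2]
opening: 0.0869
finger_force: 0.0
t 2.8 pos [0.5586 0.093  0.1741] shift units [ 0.05 -0.11  1.62] after-turn [ 0.04 -0.11  1.62] turn/5deg [ 0.01  0.07 -0.07] F [-1.14 -1.   -0.24] M [ 0.043  0.032 -0.05 ] op 0.0869 0.0
```

```bash
python3 -m pendant '[[[0.05,-0.1,0.5],[0,0,0]],[[0,0,0.5],[0,0,0]],[[0,0,0.4],[0,0,0]],[[0,0,0.2],[0,0,0]],[[0,0,0],[0,0,0]],[[0,0,0],[0,0,0]]]'; python3 -c "
from h import *
todo(.560,.0985,.093)"
python3 -m pendant '[[[0,0,0],[0,0,0]],[[0,0,0],[0,0,0]],[[0,0,0],[0,0,0]],[[0,0,0],[0,0,0]],[[0,0,0],[0,0,0]],[[0,0,0],[0,0,0]]]' 1 50;python3 -c "
from h import *
todo(.560,.0985,.093)"
```

```text
clock: 3.4
ee_pos: [0.5632, 0.1, 0.0988]
ee_rot: [-0.0, 0.999, 0.053, 0.001]
wrist_force: [-0.0, -0.6, 0.0]
opening: 0.0869
finger_force: 0.0
t 3.4 pos [0.5632 0.1    0.0988] shift units [-0.07  0.02  0.12] after-turn [-0.07  0.02  0.12] turn/5deg [ 0.   -0.02 -0.08] F [-0.03 -0.56  0.03] M [ 0.018 -0.014  0.013] op 0.0869 0.0
clock: 4.0
ee_pos: [0.5626, 0.1001, 0.0976]
ee_rot: [0.0, 0.999, 0.053, 0.0]
wrist_force: [1.1, -0.5, 0.1]
opening: 0.047
finger_force: 0.0
t 4.0 pos [0.5626 0.1001 0.0976] shift units [-0.05  0.03  0.09] after-turn [-0.05  0.03  0.09] turn/5deg [ 0.   -0.   -0.08] F [ 1.1  -0.45  0.12] M [ 0.016  0.015 -0.011] op 0.047 0.0
```

```bash
python3 -m pendant '[[[-0.03,0,0.08],[0,0,0]],[[0,0,0],[0,0,0]],[[0,0,0],[0,0,0]],[[0,0,0],[0,0,0]],[[0,0,0],[0,0,0]],[[0,0,0],[0,0,0]],[[0,0,0],[0,0,0]]]';python3 -c "
from h import *
todo(.560,.0985,.093)"
python3 -m pendant '[[[0,0,-0.2],[0,0,0]],[[0,0,-0.4],[0,0,0]],[[0,0,-0.6],[0,0,0]],[[0,0,-0.7],[0,0,0]],[[0,0,-0.7],[0,0,0]],[[0,0,-0.4],[0,0,0]],[[0,0,-0.2],[0,0,0]],[[0,0,0],[0,0,0]]]'
python3 -c "
from h import *
todo(.560,.0985,.255)"
```

```text
clock: 4.7
ee_pos: [0.561, 0.1, 0.0935]
ee_rot: [-0.0, 0.999, 0.053, -0.0]
wrist_force: [0.3, 0.1, -1.3]
opening: 0.0131
finger_force: 50.0
t 4.7 pos [0.561  0.1    0.0935] shift units [-0.02  0.03  0.01] after-turn [-0.02  0.03  0.01] turn/5deg [-0.    0.   -0.08] F [ 0.33  0.08 -1.35] M [ 0.095 -0.009  0.007] op 0.0131 50.0
clock: 5.5
ee_pos: [0.5613, 0.1, 0.2545]
ee_rot: [0.0, 0.999, 0.053, 0.001]
wrist_force: [0.1, -0.1, -4.1]
opening: 0.0136
finger_force: 50.0
t 5.5 pos [0.5613 0.1    0.2545] shift units [-0.03  0.03 -0.01] after-turn [-0.03  0.03 -0.01] turn/5deg [ 0.   -0.02 -0.08] F [ 0.11 -0.1  -4.07] M [ 0.091 -0.025  0.018] op 0.0136 50.0
```

```bash
cat > log.py <<'E'
from h import *
import sys
s=sense();q=s["ee_rot"];R=Ro.from_quat([q[1],q[2],q[3],q[0]]);y=-R.as_matrix()[:,1]
m=float(s["ft_torque"]@y);print(f"{s['clock']:.2f} x{s['ee_pos'][0]:.3f} My {m:+.3f}")
open(sys.argv[1],"a").write(f"{m}\n")
E
L(){ python3 log.py $1; }
P="python3 -m pendant"
exec 3>&1
{
python3 -m pendant '[[[-0.45,0,0],[0,0,0]],[[-0.45,0,0],[0,0,0]],[[0,0,0],[0,0,0]],[[0,0,0],[0,0,0]]]' >/dev/null; L c0
python3 -m pendant '[[[0.9,0,0],[0,0,0]],[[0.9,0,0],[0,0,0]],[[0,0,0],[0,0,0]]]' >/dev/null; L c
python3 -m pendant '[[[0,0,0],[0,0,0]]]' >/dev/null; L c
python3 -m pendant '[[[0,0,0],[0,0,0]]]' >/dev/null; L c
python3 -m pendant '[[[-0.9,0,0],[0,0,0]],[[-0.9,0,0],[0,0,0]],[[0,0,0],[0,0,0]]]' >/dev/null; L c
python3 -m pendant '[[[0,0,0],[0,0,0]]]' >/dev/null; L c
python3 -m pendant '[[[0,0,0],[0,0,0]]]' >/dev/null; L c
python3 -m pendant '[[[0.9,0,0],[0,0,0]],[[0.9,0,0],[0,0,0]],[[0,0,0],[0,0,0]]]' >/dev/null; L c
python3 -m pendant '[[[0,0,0],[0,0,0]]]' >/dev/null; L c
python3 -m pendant '[[[0,0,0],[0,0,0]]]' >/dev/null; L c
python3 -m pendant '[[[-0.9,0,0],[0,0,0]],[[-0.9,0,0],[0,0,0]],[[0,0,0],[0,0,0]]]' >/dev/null; L c
python3 -m pendant '[[[0,0,0],[0,0,0]]]' >/dev/null; L c
python3 -m pendant '[[[0,0,0],[0,0,0]]]' >/dev/null; L c
}
```

```text
5.90 x0.516 My -0.060
6.20 x0.610 My +0.013
6.30 x0.606 My +0.088
6.40 x0.606 My +0.227
6.70 x0.511 My +0.109
6.80 x0.515 My -0.034
6.90 x0.517 My -0.097
7.20 x0.610 My -0.062
7.30 x0.607 My +0.139
7.40 x0.606 My +0.060
7.70 x0.511 My +0.013
7.80 x0.515 My -0.574
7.90 x0.517 My -0.083
```

```bash
L(){ python3 log.py $1; }
python3 -m pendant '[[[0.9,0,0],[0,0,0]],[[0.9,0,0],[0,0,0]],[[0,0,0],[0,0,0]]]' >/dev/null; L c
python3 -m pendant '[[[0,0,0],[0,0,0]]]' >/dev/null; L c
python3 -m pendant '[[[0,0,0],[0,0,0]]]' >/dev/null; L c
python3 -m pendant '[[[-0.9,0,0],[0,0,0]],[[-0.9,0,0],[0,0,0]],[[0,0,0],[0,0,0]]]' >/dev/null; L c
python3 -m pendant '[[[0,0,0],[0,0,0]]]' >/dev/null; L c
python3 -m pendant '[[[0,0,0],[0,0,0]]]' >/dev/null; L c
python3 -m pendant '[[[0.9,0,0],[0,0,0]],[[0.9,0,0],[0,0,0]],[[0,0,0],[0,0,0]]]' >/dev/null; L c
python3 -m pendant '[[[0,0,0],[0,0,0]]]' >/dev/null; L c
python3 -m pendant '[[[0,0,0],[0,0,0]]]' >/dev/null; L c
python3 -m pendant '[[[-0.9,0,0],[0,0,0]],[[-0.9,0,0],[0,0,0]],[[0,0,0],[0,0,0]]]' >/dev/null; L c
python3 -m pendant '[[[0,0,0],[0,0,0]]]' >/dev/null; L c
python3 -m pendant '[[[0,0,0],[0,0,0]]]' >/dev/null; L c
python3 -c "
import numpy as np;a=np.loadtxt('c');print(a.std())
from h import *
todo(.560,.0985,.255)"
```

```text
8.20 x0.610 My -0.111
8.30 x0.607 My +0.102
8.40 x0.606 My +0.108
8.70 x0.511 My +0.061
8.80 x0.515 My -0.164
8.90 x0.517 My -0.061
9.20 x0.610 My -0.081
9.30 x0.607 My +0.102
9.40 x0.606 My +0.065
9.70 x0.511 My +0.043
9.80 x0.515 My -0.564
9.90 x0.517 My +0.001
0.18646801681768235
t 9.9 pos [0.517  0.095  0.2546] shift units [ 0.86  0.02 -0.01] after-turn [ 0.86  0.03 -0.01] turn/5deg [ 0.01 -0.03 -0.09] F [ 0.63  0.22 -5.7 ] M [0.025 0.003 0.009] op 0.0135 50.0
```

Scatter of 0.19 N m rms with repeated knocks of −0.57 N m points to this case. I'll confirm with a small ±4° tilt: a ball rolling end to end shifts the static moment by about 0.155 N m, against about 0.02–0.03 for a quiet case.

```bash
L(){ python3 log.py $1; }; Z='x'
python3 -m pendant '[[[0,0,0],[0,0.8,0]],[[0,0,0],[0,0,0]],[[0,0,0],[0,0,0]],[[0,0,0],[0,0,0]],[[0,0,0],[0,0,0]],[[0,0,0],[0,0,0]],[[0,0,0],[0,0,0]]]' >/dev/null; L t1
python3 -m pendant '[[[0,0,0],[0,0,0]]]' >/dev/null; L t1
python3 -m pendant '[[[0,0,0],[0,0,0]]]' >/dev/null; L t1
python3 -m pendant '[[[0,0,0],[0,0,0]]]' >/dev/null; L t1
python3 -m pendant '[[[0,0,0],[0,0,0]]]' >/dev/null; L t1
python3 -m pendant '[[[0,0,0],[0,-0.8,0]],[[0,0,0],[0,-0.8,0]],[[0,0,0],[0,0,0]],[[0,0,0],[0,0,0]],[[0,0,0],[0,0,0]],[[0,0,0],[0,0,0]],[[0,0,0],[0,0,0]],[[0,0,0],[0,0,0]]]' >/dev/null; L t2
python3 -m pendant '[[[0,0,0],[0,0,0]]]' >/dev/null; L t2
python3 -m pendant '[[[0,0,0],[0,0,0]]]' >/dev/null; L t2
python3 -m pendant '[[[0,0,0],[0,0,0]]]' >/dev/null; L t2
python3 -m pendant '[[[0,0,0],[0,0,0]]]' >/dev/null; L t2
python3 -m pendant '[[[0,0,0],[0,0.8,0]],[[0,0,0],[0,0,0]]]' >/dev/null
python3 -c "
import numpy as np;print(np.loadtxt('t1').mean(),np.loadtxt('t2').mean())
from h import *
todo(.494,-.172,.21)"
```

```text
10.60 x0.516 My +0.172
10.70 x0.516 My +0.165
10.80 x0.516 My +0.144
10.90 x0.516 My +0.139
11.00 x0.516 My +0.124
11.80 x0.516 My -0.201
11.90 x0.516 My -0.159
12.00 x0.516 My -0.221
12.10 x0.516 My -0.191
12.20 x0.516 My -0.197
0.14889386377093577 -0.1939505030997048
t 12.4 pos [0.5158 0.0954 0.2539] shift units [-1.01  5.27  0.88] after-turn [-1.04  5.26  0.88] turn/5deg [ 0.01 -0.02 -0.07] F [-0.66  0.16 -4.27] M [ 0.07   0.131 -0.01 ] op 0.0134 50.0
```

The tilt difference (0.34) includes the gripper's own weight. A larger ±12° tilt separates the linear part, about 1.03 if quiet and about 0.72 with the ball.

```bash
L(){ python3 log.py $1; }
python3 -m pendant '[[[0,0,0],[0,0.8,0]],[[0,0,0],[0,0.8,0]],[[0,0,0],[0,0.8,0]],[[0,0,0],[0,0,0]],[[0,0,0],[0,0,0]],[[0,0,0],[0,0,0]],[[0,0,0],[0,0,0]],[[0,0,0],[0,0,0]]]' >/dev/null; L t3
python3 -m pendant '[[[0,0,0],[0,0,0]]]' >/dev/null; L t3
python3 -m pendant '[[[0,0,0],[0,0,0]]]' >/dev/null; L t3
python3 -m pendant '[[[0,0,0],[0,0,0]]]' >/dev/null; L t3
python3 -m pendant '[[[0,0,0],[0,-0.8,0]],[[0,0,0],[0,-0.8,0]],[[0,0,0],[0,-0.8,0]],[[0,0,0],[0,-0.8,0]],[[0,0,0],[0,-0.8,0]],[[0,0,0],[0,-0.8,0]],[[0,0,0],[0,0,0]],[[0,0,0],[0,0,0]]]' >/dev/null
python3 -m pendant '[[[0,0,0],[0,0,0]],[[0,0,0],[0,0,0]],[[0,0,0],[0,0,0]],[[0,0,0],[0,0,0]]]' >/dev/null; L t4
python3 -m pendant '[[[0,0,0],[0,0,0]]]' >/dev/null; L t4
python3 -m pendant '[[[0,0,0],[0,0,0]]]' >/dev/null; L t4
python3 -m pendant '[[[0,0,0],[0,0,0]]]' >/dev/null; L t4
python3 -m pendant '[[[0,0,0],[0,0.8,0]],[[0,0,0],[0,0.8,0]],[[0,0,0],[0,0.8,0]],[[0,0,0],[0,0,0]]]' >/dev/null
python3 -c "
import numpy as np;print(np.loadtxt('t3').mean(),np.loadtxt('t4').mean())
from h import *
todo(.494,-.172,.21)"
```

```text
13.20 x0.517 My +0.501
13.30 x0.516 My +0.491
13.40 x0.516 My +0.522
13.50 x0.516 My +0.460
14.70 x0.516 My -0.307
14.80 x0.516 My -0.403
14.90 x0.516 My -0.395
15.00 x0.516 My -0.366
0.4934186770383077 -0.36786534265041143
t 15.4 pos [0.5154 0.0952 0.2542] shift units [-1.    5.27  0.89] after-turn [-1.03  5.26  0.88] turn/5deg [ 0.02 -0.03 -0.08] F [-0.53  0.35 -3.7 ] M [ 0.08   0.031 -0.056] op 0.0135 50.0
```

The tilt result is inconclusive (jump 0.08), so I'll use a control: put this case back and shake its neighbour (case_b) the same way.

```bash
python3 -m pendant '[[[0.45,0.03,0],[0,0,0]],[[0.45,0,0],[0,0,0]],[[0,0,0.7],[0,0,0]],[[0,0,0.8],[0,0,0]],[[0,0,0.7],[0,0,0]],[[0,0,0.5],[0,0,0]],[[0,0,0.25],[0,0,0]],[[0,0,0],[0,0,0]]]'
python3 -c "
from h import *
todo(.5605,.0995,.0935)"
```

```text
clock: 16.2
ee_pos: [0.5604, 0.0982, 0.1044]
ee_rot: [0.0, 0.999, 0.053, -0.002]
wrist_force: [-0.2, -0.9, -4.5]
opening: 0.0134
finger_force: 50.0
t 16.2 pos [0.5604 0.0982 0.1044] shift units [ 0.   -0.03  0.22] after-turn [ 0.   -0.03  0.22] turn/5deg [-0.    0.05 -0.08] F [-0.16 -0.9  -4.53] M [ 0.008 -0.094  0.04 ] op 0.0134 50.0
```

```bash
python3 -m pendant '[[[0,-0.03,0.12],[0,0,0]],[[0,0,0.09],[0,0,0]],[[0,0,0],[0,0,0]]]'
python3 -m pendant '[[[0,0,0],[0,0,0]],[[0,0,0],[0,0,0]],[[0,0,0],[0,0,0]],[[0,0,0],[0,0,0]],[[0,0,-0.4],[0,0,0]],[[0,0,-0.6],[0,0,0]],[[0,0,-0.4],[0,0,0]],[[0,0,0],[0,0,0]]]' 0.4
python3 -c "
from h import *
todo(.5485,.197,.0935)"
```

```text
clock: 16.5
ee_pos: [0.5612, 0.1007, 0.099]
ee_rot: [0.001, 0.999, 0.053, 0.0]
wrist_force: [-15.9, -2.0, 21.9]
opening: 0.0136
finger_force: 50.0
clock: 17.3
ee_pos: [0.5627, 0.1005, 0.1686]
ee_rot: [-0.0, 0.999, 0.053, 0.002]
wrist_force: [0.1, 1.0, 0.2]
opening: 0.0519
finger_force: 0.0
t 17.3 pos [0.5627 0.1005 0.1686] shift units [-0.09 -1.95  1.5 ] after-turn [-0.06 -1.95  1.5 ] turn/5deg [-0.   -0.06 -0.08] F [0.13 1.01 0.18] M [ 0.044 -0.016 -0.01 ] op 0.0519 0.0
```

Run:
```python
from h import *
c=camera("top"); w=cloud(c); rgb=c["pixels"].astype(int);U=np.indices(rgb.shape[:2])
cv2.imwrite("pics/top1.png",cv2.resize(c["pixels"][145:250,115:285,::-1],None,fx=4,fy=4,interpolation=2))
c=camera("scene");cv2.imwrite("pics/sc1.png",cv2.resize(c["pixels"][130:235,275:385,::-1],None,fx=5,fy=5,interpolation=2))
```

```text
(no output)
```

View pics/sc1.png

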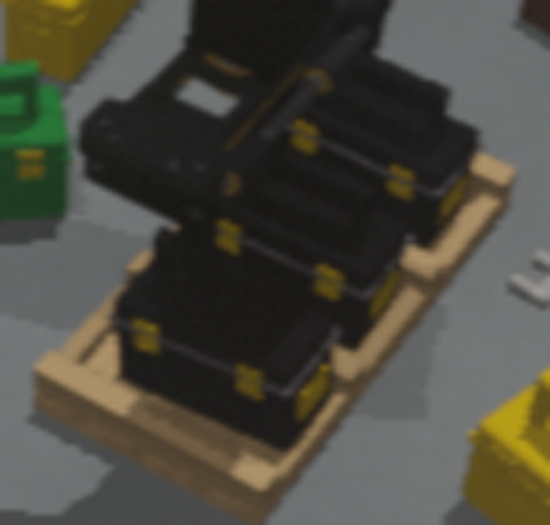

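View pics/top1.png

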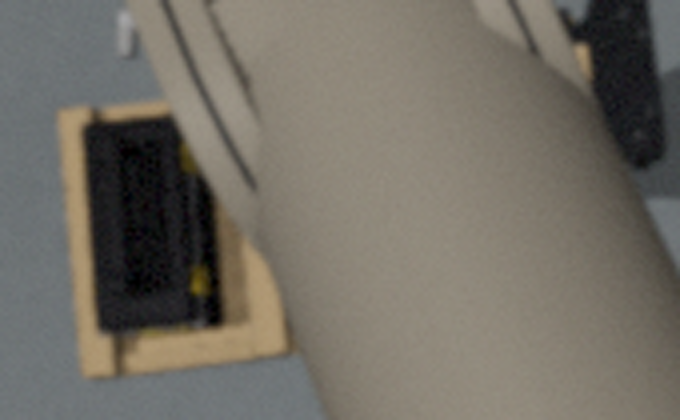

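Crop shows the front case seated level in its bay near (220,350), and the top view is blocked by the arm. On to case_b.

```bash
python3 -m pendant '[[[-0.05,-0.65,0],[0,0,0]],[[0,-0.65,0],[0,0,0]],[[0,-0.65,0],[0,0,0]],[[0,0,0],[0,0,0]],[[0,0,0.5],[0,0,0]],[[0,0,0.5],[0,0,0]],[[0,0,0.4],[0,0,0]],[[0,0,0.05],[0,0,0]]]'
python3 -c "
from h import *
todo(.5485,.197,.0935)"
python3 -m pendant '[[[0,0,0.04],[0,0,0]],[[0,0,0],[0,0,0]],[[0,0,0],[0,0,0]],[[0,0,0],[0,0,0]],[[0,0,0],[0,0,0]],[[0,0,0],[0,0,0]],[[0,0,0],[0,0,0]],[[0,0,0],[0,0,0]]]' 1 55
python3 -c "
from h import *
todo(.5485,.197,.0935)"
```

```text
clock: 18.2
ee_pos: [0.5464, 0.1952, 0.0896]
ee_rot: [0.001, 0.999, 0.053, -0.003]
wrist_force: [-0.5, -0.4, 0.6]
opening: 0.0522
finger_force: 0.0
t 18.2 pos [0.5464 0.1952 0.0896] shift units [ 0.05 -0.03 -0.08] after-turn [ 0.05 -0.03 -0.08] turn/5deg [ 0.01  0.06 -0.08] F [-0.54 -0.37  0.61] M [0.007 0.09  0.   ] op 0.0522 0.0
clock: 19.0
ee_pos: [0.5483, 0.1969, 0.0913]
ee_rot: [-0.0, 0.999, 0.053, 0.0]
wrist_force: [-1.6, 1.4, 2.1]
opening: 0.0133
finger_force: 54.8
t 19.0 pos [0.5483 0.1969 0.0913] shift units [ 0.   -0.   -0.04] after-turn [ 0.   -0.   -0.04] turn/5deg [-0.   -0.   -0.08] F [-1.61  1.39  2.13] M [ 0.202  0.101 -0.002] op 0.0133 54.8
```

```bash
L(){ python3 log.py $1; }
python3 -m pendant '[[[0,0,-0.2],[0,0,0]],[[0,0,-0.4],[0,0,0]],[[0,0,-0.6],[0,0,0]],[[0,0,-0.7],[0,0,0]],[[0,0,-0.7],[0,0,0]],[[0,0,-0.4],[0,0,0]],[[0,0,-0.2],[0,0,0]],[[0,0,0],[0,0,0]]]'
python3 -m pendant '[[[-0.45,0,0],[0,0,0]],[[-0.45,0,0],[0,0,0]],[[0,0,0],[0,0,0]],[[0,0,0],[0,0,0]]]' >/dev/null; L b0
python3 -m pendant '[[[0.9,0,0],[0,0,0]],[[0.9,0,0],[0,0,0]],[[0,0,0],[0,0,0]]]' >/dev/null; L b
python3 -m pendant '[[[0,0,0],[0,0,0]]]' >/dev/null; L b
python3 -m pendant '[[[0,0,0],[0,0,0]]]' >/dev/null; L b
python3 -m pendant '[[[-0.9,0,0],[0,0,0]],[[-0.9,0,0],[0,0,0]],[[0,0,0],[0,0,0]]]' >/dev/null; L b
python3 -m pendant '[[[0,0,0],[0,0,0]]]' >/dev/null; L b
python3 -m pendant '[[[0,0,0],[0,0,0]]]' >/dev/null; L b
python3 -m pendant '[[[0.9,0,0],[0,0,0]],[[0.9,0,0],[0,0,0]],[[0,0,0],[0,0,0]]]' >/dev/null; L b
python3 -m pendant '[[[0,0,0],[0,0,0]]]' >/dev/null; L b
python3 -m pendant '[[[0,0,0],[0,0,0]]]' >/dev/null; L b
python3 -m pendant '[[[-0.9,0,0],[0,0,0]],[[-0.9,0,0],[0,0,0]],[[0,0,0],[0,0,0]]]' >/dev/null; L b
python3 -m pendant '[[[0,0,0],[0,0,0]]]' >/dev/null; L b
python3 -m pendant '[[[0,0,0],[0,0,0]]]' >/dev/null; L b
python3 -m pendant '[[[0.9,0,0],[0,0,0]],[[0,0,0],[0,0,0]]]'
python3 -c "
import numpy as np;a=np.loadtxt('b');print(a.std())
from h import *
todo(.5485,.197,.0925)"
```

```text
clock: 19.8
ee_pos: [0.5485, 0.1967, 0.2519]
ee_rot: [-0.0, 0.999, 0.053, 0.001]
wrist_force: [0.9, 0.5, -3.1]
opening: 0.0131
finger_force: 54.8
20.20 x0.503 My +0.012
20.50 x0.597 My +0.004
20.60 x0.593 My +0.084
20.70 x0.592 My +0.017
21.00 x0.498 My -0.009
21.10 x0.503 My -0.112
21.20 x0.504 My -0.006
21.50 x0.598 My +0.035
21.60 x0.594 My +0.106
21.70 x0.593 My +0.141
22.00 x0.498 My +0.021
22.10 x0.503 My +0.009
22.20 x0.504 My -0.016
clock: 22.4
ee_pos: [0.5525, 0.1948, 0.2483]
ee_rot: [-0.001, 0.999, 0.051, -0.001]
wrist_force: [0.7, -1.7, -4.1]
opening: 0.0134
finger_force: 54.9
0.06253807430793268
t 22.4 pos [0.5525 0.1948 0.2483] shift units [-0.07 -0.05  3.12] after-turn [-0.07 -0.05  3.12] turn/5deg [-0.02  0.03 -0.13] F [ 0.74 -1.72 -4.12] M [-0.089 -0.021 -0.077] op 0.0134 54.9
```

case_b is quiet (0.063 against 0.186), so case_c rattles. Returning case_b.

```bash
python3 -m pendant '[[[0,0,0.6],[0,0,0]],[[0,0,0.7],[0,0,0]],[[0,0,0.7],[0,0,0]],[[0,0,0.6],[0,0,0]],[[0,0,0.3],[0,0,0]],[[0,0,0],[0,0,0]],[[0,0,0],[0,0,0]]]'
python3 -c "
from h import *
todo(.5485,.197,.0915)"
```

```text
clock: 23.1
ee_pos: [0.5492, 0.1971, 0.1072]
ee_rot: [-0.0, 0.999, 0.053, 0.001]
wrist_force: [-0.1, 0.4, -2.5]
opening: 0.013
finger_force: 54.9
t 23.1 pos [0.5492 0.1971 0.1072] shift units [-0.01  0.    0.31] after-turn [-0.01  0.    0.31] turn/5deg [-0.01 -0.01 -0.08] F [-0.06  0.45 -2.51] M [0.119 0.014 0.019] op 0.013 54.9
```

```bash
python3 -m pendant '[[[0,0,0.15],[0,0,0]],[[0,0,0.12],[0,0,0]],[[0,0,0],[0,0,0]],[[0,0,0],[0,0,0]]]'
python3 -c "
from h import *
todo(.5485,.197,.0915)"
python3 -m pendant '[[[0,0,0],[0,0,0]],[[0,0,0],[0,0,0]],[[0,0,0],[0,0,0]],[[0,0,0],[0,0,0]],[[0,0,-0.4],[0,0,0]],[[0,0,-0.6],[0,0,0]],[[0,0,-0.6],[0,0,0]],[[0,0,0],[0,0,0]]]' 0.4
python3 -c "
from h import *
todo(.5605,.0995,.0935)"
```

```text
clock: 23.5
ee_pos: [0.5477, 0.1983, 0.0954]
ee_rot: [-0.0, 0.999, 0.054, 0.0]
wrist_force: [-14.0, -1.9, 21.1]
opening: 0.0132
finger_force: 55.0
t 23.5 pos [0.5477 0.1983 0.0954] shift units [0.01 0.03 0.08] after-turn [0.01 0.03 0.08] turn/5deg [-0.   -0.01 -0.07] F [-14.05  -1.94  21.09] M [-2.680e-01  2.916e+00  1.000e-03] op 0.0132 55.0
clock: 24.3
ee_pos: [0.5502, 0.1977, 0.1766]
ee_rot: [-0.001, 0.999, 0.053, 0.003]
wrist_force: [0.2, 0.4, 0.5]
opening: 0.0516
finger_force: 0.0
t 24.3 pos [0.5502 0.1977 0.1766] shift units [-0.01  1.98  1.66] after-turn [-0.02  1.97  1.66] turn/5deg [-0.01 -0.07 -0.08] F [0.21 0.41 0.49] M [ 0.04  -0.077 -0.023] op 0.0516 0.0
```

The same push appeared here, so I'll move clear and check how both cases stand.

```bash
python3 -m pendant '[[[0,0.9,-0.3],[0,0,0]],[[0,0.9,-0.3],[0,0,0]],[[0,0.9,0],[0,0,0]],[[0,0.9,0],[0,0,0]],[[0,0.9,0],[0,0,0]],[[0,0.9,0],[0,0,0]],[[0,0.9,0],[0,0,0]],[[0,0,0],[0,0,0]]]'
python3 - <<'E'
from h import *
c=camera("top"); w=cloud(c); rgb=c["pixels"].astype(int);U=np.indices(rgb.shape[:2])
cv2.imwrite("pics/top2.png",cv2.resize(c["pixels"][145:250,115:285,::-1],None,fx=4,fy=4,interpolation=2))
d=cloud(dict(np.load("top0.npz")))
for W in (d,w):
  for u,v in((152,200),(196,193),(238,187)):
    m=(abs(U[1]-u)<24)&(abs(U[0]-v)<38)&(rgb.sum(2)<200)
    a=m&(W[...,2]>.105)&(W[...,2]<.14); b=m&(W[...,2]>.072)&(W[...,2]<.098)
    P=W[b];P=P[np.isfinite(P).all(1)];A=np.c_[P[:,:2]-P[:,:2].mean(0),np.ones(len(P))];f=np.linalg.lstsq(A,P[:,2],rcond=None)[0]
    r=[cv2.minAreaRect((W[k][:,:2]*1000).astype(np.float32)) for k in(a,b)]
    print(u,[np.round(x[0]+x[1]+(x[2],),1) for x in r],"lid plane",f.round(4))
E
```

```text
clock: 25.1
ee_pos: [0.5811, -0.1252, 0.2012]
ee_rot: [0.001, 0.999, 0.048, -0.001]
wrist_force: [-0.2, -0.5, -0.6]
opening: 0.0524
finger_force: 0.0
152 [array([533.8, 297.6,  85.1,  15.5,   4.2]), array([534.5, 295.9, 120.4,  55.9,   5.2])] lid plane [-0.0018  0.0351  0.0813]
196 [array([548.8, 197.3,  85. ,  14.8,   7.1]), array([551.2, 197. , 117.3,  56.8,   7. ])] lid plane [-0.005   0.0155  0.0816]
238 [array([560.2,  98.6,  85.7,  14.2,   6.8]), array([562.8,  99.4, 115.1,  58.1,   6.3])] lid plane [-0.0018 -0.0002  0.0816]
152 [array([533.6, 297.5,  85.1,  15.3,   4.9]), array([534.3, 296. , 119.9,  56.2,   5.2])] lid plane [0.0019 0.0289 0.0814]
196 [array([547.3, 196.5,  86.7,  14.8,   6.2]), array([551.6, 195.7, 117.7,  56.7,   5.7])] lid plane [0.0899 0.0659 0.0868]
238 [array([559. ,  98.6,  84.6,  14.2,   6.1]), array([564.6,  99.4, 118.4,  58.5,   6.3])] lid plane [0.1017 0.0315 0.0873]
```

View pics/top2.png

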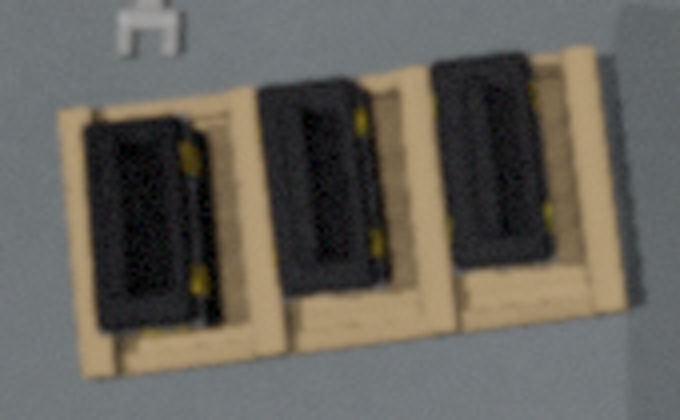

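Both returned cases sit about 0.1 rad tilted, with the +x end on the end strip (top ends near crop (310,85) and (480,65)). They shifted +x in the grip. Case_b must be re-seated: grip, lift, turn level (which also brings the underside about 8 mm back), lower.

```bash
python3 -m pendant '[[[0,-0.9,0],[0,0,0]],[[0,-0.9,0],[0,0,0]],[[0,-0.9,0],[0,0,0]],[[0,-0.9,0],[0,0,0]],[[0,-0.9,0],[0,0,0]],[[0,-0.9,0],[0,0,0]],[[0,-0.9,0.3],[0,0,0]],[[0,0,0.3],[0,0,0]]]' >/dev/null
python3 -m pendant '[[[0,0,0],[0,0,0]]]' >/dev/null
python3 -c "
from h import *
todo(.5473,.1965,.0985)"
```

```text
t 26.05 pos [0.5462 0.1983 0.1703] shift units [0.02 0.04 1.44] after-turn [0.02 0.04 1.44] turn/5deg [ 0.    0.04 -0.03] F [-0.47 -1.   -0.3 ] M [-0.061 -0.032 -0.001] op 0.0522 0.0
```

```bash
python3 -m pendant '[[[0.02,0.03,0.5],[0,0,0]],[[0,0,0.5],[0,0,0]],[[0,0,0.38],[0,0,0]],[[0,0,0],[0,0,0]]]' >/dev/null
python3 -m pendant '[[[0,0,0],[0,0,0]],[[0,0,0],[0,0,0]],[[0,0,0],[0,0,0]],[[0,0,0],[0,0,0]],[[0,0,0],[0,0,0]],[[0,0,0],[0,0,0]],[[0,0,0],[0,0,0]],[[0,0,0],[0,0,0]]]' 1 55
python3 -m pendant '[[[0,0,-0.3],[0,0,0]],[[0,0,-0.3],[0,0,0]],[[0,0,0],[0,-0.5,0]],[[0,0,0],[0,-0.5,0]],[[0,0,0],[0,0,0]],[[0,0,0],[0,0,0]]]'
python3 -c "
from h import *
todo(.5473,.1965,.0915)
c=camera('scene');cv2.imwrite('pics/sc3.png',cv2.resize(c['pixels'][130:235,275:385,::-1],None,fx=5,fy=5,interpolation=2))"
```

```text
clock: 27.25
ee_pos: [0.5494, 0.1954, 0.1036]
ee_rot: [-0.0, 0.999, 0.053, 0.0]
wrist_force: [-0.9, 1.9, 1.5]
opening: 0.0137
finger_force: 54.7
clock: 27.85
ee_pos: [0.5496, 0.1954, 0.134]
ee_rot: [0.002, 0.998, 0.053, -0.043]
wrist_force: [-0.4, -0.0, -3.1]
opening: 0.0139
finger_force: 54.7
t 27.85 pos [0.5496 0.1954 0.134 ] shift units [ 0.03 -0.03  0.85] after-turn [-0.04 -0.03  0.85] turn/5deg [-0.01  0.98 -0.08] F [-0.42 -0.04 -3.12] M [ 0.056 -0.144 -0.002] op 0.0139 54.7
```

View pics/sc3.png

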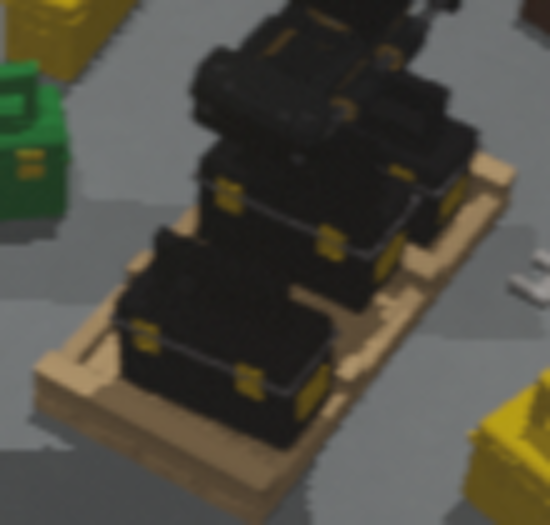

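Case_b is raised; its level and lengthwise position come from the depth.

```bash
cat > lev.py <<'E'
from h import *
import sys
y0=float(sys.argv[1]); 
for n in("scene",):
    c=camera(n);w=cloud(c).reshape(-1,3);g=c["pixels"].astype(int).sum(2).reshape(-1)
    a=np.deg2rad(6.2);p=w-[.5473,.1931,0];q=np.c_[p[:,0]*np.cos(a)+p[:,1]*np.sin(a),-p[:,0]*np.sin(a)+p[:,1]*np.cos(a),p[:,2]]
    k=np.isfinite(q).all(1)&(abs(q[:,1]-y0)<45)&(abs(q[:,0])<.1) if False else np.isfinite(q).all(1)&(abs(q[:,1]-y0)<.045)&(abs(q[:,0])<.1)
    q=q[k]
    # +x end face: highest x at given z
    for lo in np.arange(.04,.135,.01):
        s=q[(q[:,2]>lo)&(q[:,2]<lo+.01)]
        if len(s)>5: print(round(lo,3),len(s),"x",np.percentile(s[:,0],[2,98]).round(4),"y",np.percentile(s[:,1],[2,98]).round(4))
    # lid: per x bin, histogram max z between lid edges excluding bar (|y|>12mm)
    for x in np.arange(-.06,.06,.02):
        s=q[(q[:,0]>x)&(q[:,0]<x+.02)&(q[:,1]<y0-.012)&(q[:,1]>y0-.027)]
        if len(s): print("lid",round(x+.01,3),len(s),np.percentile(s[:,2],[10,50,90]).round(4))
E
python3 lev.py 0.003
```

```text
0.05 70 x [-0.0544  0.0631] y [-0.0271  0.0155]
0.06 87 x [-0.0508  0.0632] y [-0.0266  0.0152]
0.07 98 x [-0.0491  0.0639] y [-0.028   0.0171]
0.08 97 x [-0.053   0.0637] y [-0.0276  0.0161]
0.09 91 x [-0.0514  0.0627] y [-0.0289  0.0147]
0.1 121 x [-0.0533  0.0635] y [-0.0293  0.0199]
0.11 346 x [-0.0541  0.0613] y [-0.0271  0.0244]
0.12 47 x [-0.0137  0.0595] y [-0.0225  0.0229]
0.13 14 x [0.0251 0.0446] y [-0.007   0.0045]
lid -0.05 39 [0.0567 0.1129 0.1175]
lid -0.03 61 [0.0607 0.116  0.3033]
lid -0.01 199 [0.0927 0.2553 0.5463]
lid 0.01 205 [0.1155 0.248  0.5413]
lid 0.03 183 [0.1155 0.2534 0.3158]
lid 0.05 284 [0.0762 0.3326 0.4096]
```

Level, with its centre about +3 mm in x and 0 in y. Lowering along the tilted tool z (about 36 mm) also takes it about 3 mm back.

```bash
python3 -m pendant '[[[0,0,0.25],[0,0,0]],[[0,0,0.25],[0,0,0]],[[0,0,0.13],[0,0,0]],[[0,0,0.06],[0,0,0]],[[0,0,0],[0,0,0]],[[0,0,0],[0,0,0]]]'
python3 lev.py 0.003 | grep -v lid
```

```text
clock: 28.55
ee_pos: [0.5465, 0.195, 0.0992]
ee_rot: [0.002, 0.998, 0.053, -0.044]
wrist_force: [0.5, -1.0, -2.9]
opening: 0.0137
finger_force: 54.7
0.04 47 x [-0.0489  0.0609] y [-0.0278  0.0164]
0.05 74 x [-0.0566  0.0609] y [-0.0282  0.0204]
0.06 96 x [-0.0613  0.06  ] y [-0.0289  0.0276]
0.07 126 x [-0.0558  0.0599] y [-0.0298  0.0218]
0.08 295 x [-0.0537  0.0571] y [-0.0263  0.0237]
0.09 9 x [0.0341 0.0418] y [-0.0058  0.0013]
0.1 12 x [0.0167 0.0413] y [-0.0065  0.0052]
0.11 32 x [0.0117 0.0411] y [-0.0084  0.0037]
0.12 33 x [0.0142 0.0409] y [-0.0065  0.0057]
```

```bash
python3 -m pendant '[[[0,0,0.04],[0,0,0]],[[0,0,0],[0,0,0]],[[0,0,0],[0,0,0]]]'
python3 -m pendant '[[[0,0,0],[0,0,0]],[[0,0,0],[0,0,0]],[[0,0,0],[0,0,0]],[[0,0,0],[0,0,0]],[[0,0,-0.4],[0,0,0]],[[0,0,-0.6],[0,0.5,0]],[[0,0,-0.5],[0,0.5,0]],[[0,0,0],[0,0,0]]]' 0.4
python3 -c "
from h import *
todo(.559,.0986,.0985)"
```

```text
clock: 28.9
ee_pos: [0.5472, 0.1955, 0.0983]
ee_rot: [0.002, 0.998, 0.053, -0.042]
wrist_force: [1.3, 1.0, 5.1]
opening: 0.0131
finger_force: 54.8
clock: 29.7
ee_pos: [0.5526, 0.1967, 0.1756]
ee_rot: [-0.0, 0.999, 0.054, 0.003]
wrist_force: [0.4, 0.9, -0.3]
opening: 0.0522
finger_force: 0.0
t 29.7 pos [0.5526 0.1967 0.1756] shift units [-0.09  1.96  1.54] after-turn [-0.1   1.96  1.54] turn/5deg [-0.   -0.08 -0.07] F [ 0.36  0.87 -0.31] M [ 0.043 -0.018  0.002] op 0.0522 0.0
```

```bash
python3 -m pendant '[[[-0.05,0.65,0],[0,0,0]],[[0,0.65,0],[0,0,0]],[[0,0.66,0],[0,0,0]],[[0,0,0],[0,0,0]],[[0,0,0.5],[0,0,0]],[[0,0,0.5],[0,0,0]],[[0,0,0.45],[0,0,0]],[[0,0,0],[0,0,0]]]'
python3 -m pendant '[[[0,0,0.05],[0,0,0]],[[0,0,0],[0,0,0]],[[0,0,0],[0,0,0]],[[0,0,0],[0,0,0]],[[0,0,0],[0,0,0]],[[0,0,0],[0,0,0]],[[0,0,0],[0,0,0]],[[0,0,0],[0,0,0]]]' 1 55
python3 -c "
from h import *
todo(.559,.0986,.0985)
c=camera('top'); w=cloud(c)
"
```

```text
clock: 30.5
ee_pos: [0.5573, 0.0975, 0.0961]
ee_rot: [0.0, 0.999, 0.053, -0.003]
wrist_force: [0.2, 0.3, -0.3]
opening: 0.0521
finger_force: 0.0
clock: 31.3
ee_pos: [0.5597, 0.0982, 0.0972]
ee_rot: [-0.0, 0.999, 0.053, 0.0]
wrist_force: [-0.4, 2.0, 2.8]
opening: 0.0131
finger_force: 54.9
t 31.3 pos [0.5597 0.0982 0.0972] shift units [-0.01 -0.01 -0.03] after-turn [-0.01 -0.01 -0.03] turn/5deg [-0.   -0.01 -0.08] F [-0.4   1.99  2.84] M [ 0.525  0.078 -0.064] op 0.0131 54.9
```

```bash
L(){ python3 log.py $1; }
python3 -m pendant '[[[0,0,-0.2],[0,0,0]],[[0,0,-0.4],[0,0,0]],[[0,0,-0.6],[0,0,0]],[[0,0,-0.7],[0,0,0]],[[0,0,-0.7],[0,0,0]],[[0,0,-0.4],[0,-0.5,0]],[[0,0,-0.2],[0,-0.5,0]],[[0,0,0],[0,0,0]]]' - 60
python3 -m pendant '[[[-0.9,0,0],[0,0,0]],[[0,0,0],[0,0,0]],[[0,0,0],[0,0,0]],[[0,0,0],[0,0,0]]]' >/dev/null; L d
python3 -m pendant '[[[0.9,0,0],[0,0,0]],[[0.9,0,0],[0,0,0]],[[0,0,0],[0,0,0]]]' >/dev/null; L d
python3 -m pendant '[[[0,0,0],[0,0,0]]]' >/dev/null; L d
python3 -m pendant '[[[0,0,0],[0,0,0]]]' >/dev/null; L d
python3 -m pendant '[[[-0.9,0,0],[0,0,0]],[[-0.9,0,0],[0,0,0]],[[0,0,0],[0,0,0]]]' >/dev/null; L d
python3 -m pendant '[[[0,0,0],[0,0,0]]]' >/dev/null; L d
python3 -m pendant '[[[0,0,0],[0,0,0]]]' >/dev/null; L d
python3 -m pendant '[[[0.9,0,0],[0,0,0]],[[0.9,0,0],[0,0,0]],[[0,0,0],[0,0,0]]]' >/dev/null; L d
python3 -m pendant '[[[0,0,0],[0,0,0]]]' >/dev/null; L d
python3 -m pendant '[[[0,0,0],[0,0,0]]]' >/dev/null; L d
python3 -m pendant '[[[-0.9,0,0],[0,0,0]],[[-0.9,0,0],[0,0,0]],[[0,0,0],[0,0,0]]]' >/dev/null; L d
python3 -m pendant '[[[0,0,0],[0,0,0]]]' >/dev/null; L d
python3 -m pendant '[[[0,0,0],[0,0,0]]]' >/dev/null; L d
python3 -c "
from h import *
print(np.loadtxt('d').std())
todo(.494,-.172,.22)"
```

```text
clock: 32.15
ee_pos: [0.5608, 0.0974, 0.2578]
ee_rot: [0.002, 0.998, 0.053, -0.043]
wrist_force: [0.9, 0.7, -4.8]
opening: 0.0136
finger_force: 59.9
32.55 x0.516 My -0.219
32.85 x0.608 My -0.221
32.95 x0.605 My -0.043
33.05 x0.604 My -0.180
33.35 x0.510 My -0.176
33.45 x0.515 My +0.448
33.55 x0.516 My -0.330
33.85 x0.608 My -0.178
33.95 x0.605 My -0.112
34.05 x0.605 My -0.068
34.35 x0.510 My -0.202
34.45 x0.515 My -0.283
34.55 x0.516 My -0.306
0.18932984813212975
t 34.55 pos [0.516  0.0928 0.2618] shift units [-0.92  5.22  0.92] after-turn [-1.04  5.21  0.84] turn/5deg [ 0.01  0.97 -0.09] F [ 1.35 -0.6  -4.76] M [ 0.045 -0.303  0.02 ] op 0.0131 59.9
```

Knocks again (0.19), so case_c is confirmed. Carrying it over the mat.

```bash
python3 -m pendant '[[[-0.1,0.4,0],[0,0,0]],[[-0.15,0.75,0],[0,0,0]],[[-0.15,0.75,0],[0,0,0]],[[-0.15,0.75,0],[0,0,0]],[[-0.15,0.75,0],[0,0,0]],[[-0.15,0.75,0],[0,0,0]],[[-0.1,0.6,0.2],[0,0,0]],[[0,0.4,0.2],[0,0,0]]]'
python3 -m pendant '[[[0,0,0.2],[0,0,0]],[[0,0,0],[0,0,0]],[[0,0,0],[0,0,0]],[[0,0,0],[0,0,0]],[[0,0,0],[0,0,0]]]'
python3 - <<'E'
from h import *
todo(.494,-.172,.22)
c=camera("top"); w=cloud(c); rgb=c["pixels"].astype(int);U=np.indices(rgb.shape[:2])
for u,v in((152,200),(196,193)):
    m=(abs(U[1]-u)<24)&(abs(U[0]-v)<38)&(rgb.sum(2)<200)
    b=m&(w[...,2]>.072)&(w[...,2]<.098)
    P=w[b];P=P[np.isfinite(P).all(1)];A=np.c_[P[:,:2]-P[:,:2].mean(0),np.ones(len(P))];f=np.linalg.lstsq(A,P[:,2],rcond=None)[0]
    x=cv2.minAreaRect((P[:,:2]*1000).astype(np.float32)); print(np.round(x[0]+x[1]+(x[2],),1),f.round(4))
c=camera("scene");cv2.imwrite("pics/sc4.png",c["pixels"][:,:,::-1])
E
```

```text
clock: 35.35
ee_pos: [0.4943, -0.1712, 0.2448]
ee_rot: [0.003, 0.998, 0.052, -0.043]
wrist_force: [1.0, -0.2, -4.0]
opening: 0.0132
finger_force: 59.9
clock: 35.85
ee_pos: [0.4936, -0.1675, 0.2357]
ee_rot: [0.003, 0.998, 0.054, -0.043]
wrist_force: [-0.4, 0.3, -5.0]
opening: 0.0135
finger_force: 59.9
t 35.85 pos [ 0.4936 -0.1675  0.2357] shift units [0.02 0.09 0.31] after-turn [-0.    0.09  0.31] turn/5deg [ 0.    0.99 -0.06] F [-0.44  0.3  -5.  ] M [ 0.064 -0.183  0.013] op 0.0135 59.9
[534.2 296.  119.8  55.8   5.7] [-0.0026  0.0323  0.0814]
[546.5 194.1 118.4  57.4   5. ] [-0.0024  0.0142  0.0815]
```

View pics/sc4.png

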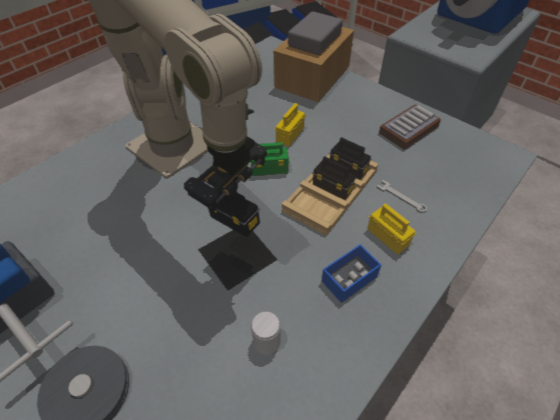

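The case hangs upright at (235,212) over the mat (238,255), about 0.15 m up. The other two stand level in their bays at (335,178) and (350,155), and the bystanders are unmoved. Handing in.

```bash
python3 -m pendant '[[[0,0,0],[0,0,0]],[[0,0,0],[0,0,0]],[[0,0,0],[0,0,0]]]'; python3 -c "
from h import *
print(job_done())"
```

```text
clock: 36.25
ee_pos: [0.4931, -0.1683, 0.2352]
ee_rot: [0.002, 0.998, 0.053, -0.044]
wrist_force: [-0.3, -0.1, -5.0]
opening: 0.0134
finger_force: 59.9
the job is handed in; nothing more can be done
None
```

I handed in with case_c, the rattling case (0.19 N m rms over two shakes; case_b, the quiet control, gave 0.06), held upright and still about 0.15 m above the middle of the mat, and with case_a (never lifted or shaken) and case_b (re-seated after first landing tilted) standing level in their bays; no verdict came back.

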